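Set the stirrer to speed 4 by fingertip and start it

ROBOT

A 6-joint arm with a two-finger parallel gripper is mounted at the origin on a cart in front of the work surface, level with it; the furniture and walls round the work are solid. World frame = base frame: x ahead of the robot, y to its left, z up, the work surface at z = 0. Lengths are in m, angles in rad, forces in N, time in s.
With the tool pointing down it reaches from about 0.35 to 0.8 m from the base axis. Payload 7.3 kg.
Tool frame: the origin (TCP) lies between the finger pads; the fingertips stand 25 mm ahead of it and the grasp point (between the pads) lies 6 mm ahead of it (r.tip_extent is the distance from the TCP to the fingertips, in m); z points along the fingers, y is the line along which they close (so a half turn about z gives the same grasp; the last joint's range is limited). The gripper opens to 85 mm and grips with 20 to 120 N. Pads are 22 mm wide; open, the fingers measure 114 mm over their backs; the gripper's body (76 mm by 85 mm) begins 54 mm behind the grasp point. The pads swing forward as they close: fully open they stand 13 mm farther back than shut.
Start: joints at [-1.453, 0.342, 1.524, -0, 1.275, -0.146], TCP at [0.137, -0.507, 0.256] pointing down, gripper open.
Joint ranges: [-2.53, 2.53], [-0.77, 2.02], [0.04, 2.7], [-1, 4.14], [0.28, 2.66], [-3.11, 3.11]. Speed limits (rad/s): [2.57, 2.57, 3.14, 3.14, 3.14, 3.14].

INTERFACE

Orientations are given as a unit quaternion [x, y, z, w].
In Python, from workcell import r, command_gripper, optics gives the robot as it stands. The module is installed in compiled form; this text tells all that it offers. Calls block until the motion is done:
- r.reach(position, orientation): joint-space move of the TCP to a pose.
- r.move_straight(position, orientation=None, speed=0.15, max_force=None): straight line of the TCP; orientation=None keeps the orientation; speed is the mean speed in m/s. With max_force (N) it stops when the force on the tool has changed by that much, and returns True; else False.
- r.movej(angles): joint-space move.
- command_gripper(opening, force=None): finger opening in m; force is the grip in N (None keeps the last); returns when the fingers have stopped.
- r.hold(seconds).
- r.solve_ik(position, orientation): joint angles nearest the present ones, or None.
- r.read_state(): the state.
- optics.get_image(name): name is "scene" or "top" or "wrist"; returns (picture, depth): 384x512x3 uint8, red, green, blue; 384x512 float32, m along the optical axis (not along the pixel's ray), 0 where there is no reading.
- optics.camera_model(name): a dict with "K" (3x3 intrinsics, pixels), "k1" (the pictures are not rectified: a ray, as slopes to the right and down, at radius r is drawn at 1 + k1 r^2 times it, then the intrinsics apply), "R" (3x3) and "t" (3): a world point X has camera coordinates R X + t; the wrist camera has in their place "tool_from_camera" (4x4, takes a point from camera to tool coordinates, whose origin is the TCP and whose axes are the flange's). Camera axes: x right, y down, z forward; pixel columns grow to the right and rows downward; lengths in m; the calibration is good to about 2 mm. A picture is of the moment at which its call begins: read the wrist's pose just before it. camera_model takes no time and is no camera call.
A pose or a line that the arm cannot do raises r.PlanningError and nothing moves.
- r.finish_job(): hands the job in; it is judged then, once.
The state is a dict: "time_s": time; "joint_positions": joint angles; "dq": joint speeds; "tau": joint torques, N m; "eef_pos": TCP position; "eef_rot": TCP orientation; "contact_force": force on the tool from outside, world axes, zero at the start; "torque": the same for the moment, N m; "grip_width": finger opening in m; "grip_force": force on a finger pad.
Only numpy, scipy, OpenCV 4.12 (cv2) and the standard library are available. Lean on these libraries where they do the work, as an engineer would, in place of code of your own. Each camera call takes 0.05 s, during which the arm holds its last target. There are 200 camera calls.

TASK

Set the magnetic stirrer to speed 4 and start it: with a fingertip push the pointer of its speed selector clockwise, click by click, until it rests in the fourth click from the off bar (at the fourth dot), without ever going past that click, and then press the round start key down fully and let it come up again. Only push the pointer, never pinch it between the fingers, do not press the key before the selector is set, and leave the beaker on the stirring plate, the specimen cup and the forceps where they are.

Things in the scene. Friction and masses are not known exactly. Their poses are not given: they have to be found in the camera images.
- stirrer: Magnetic stirrer, a fixed low white box, 230 (x) x 250 (y) x 60 mm high, with a flat grey top deck. Origin at the centre of its underside; x to its back, y to its left, z up. On the deck: a round white stirring plate (110 mm wide, 7 mm high) at (50, -57) mm, the selector at (-30, 55), the start key at (-65, -70).
- dial_axis (a point): Point on the selector's upright turning axis, 21 mm above the deck, fixed to the stirrer. The black selector has a hub of 14 mm radius, top 34 mm above the deck, on a fixed metal disc (radius 40, height 2 mm). One straight radial fin, the pointer, with a white line on top, runs from the hub to 50 mm from the axis; it is 8 mm thick and stands from 8 to 34 mm above the deck.
- pointer_end (a point): Middle of the outer end of the pointer fin, 50 mm from the axis, 21 mm above the deck; turns with the selector. Off points to the stirrer's +y, speed 3 to its +x.
- speed_dial (a joint): Selector angle in rad: 0 = off, growing clockwise seen from above; clicks every 0.5236 rad (30 degrees): 0 off, then speeds 1 to 6 (speed 4 = 2.094), stops at both ends. It starts near off, 1 or 2. About 3 to 4 N near the fin's end moves it out of a click; past halfway it snaps on by itself into the next click, ahead of the finger, and stays there when let go.
- mark_4 (a point): The fourth dot, where the pointer must point. The scale is printed in black on the deck around the selector, 62 mm from the axis: a 14 mm long bar for off, then clockwise six dots (speeds 1 to 6) that grow from 7 to 12 mm wide.
- start_key_top (a point): Centre of the top of the round grey start key (26 mm wide, in a black housing on the deck). It is pressed straight down.
- start_key (a joint): How far the start key is pressed, in m: 0 up, 0.006 fully down (about 5 N); a spring brings it up again. It counts as pressed beyond 0.0045.
- beaker: Small empty glass beaker, 45 x 48 mm, 58 mm high, loose on the stirring plate. Origin at the centre of its underside. Leave it alone.
- specimen_cup: Capped plastic specimen cup, 62 mm wide, 68 mm high, loose on the bench close to the left side of the stirrer. Origin at the centre of its underside. Leave it alone.
- forceps: Steel forceps, 126 mm long, lying loose on the bench in front of the stirrer. Leave them alone.

How it is judged:
By the outcome, as a careful person would: the job done as asked, in the order asked, and still so for the second after the job is handed in, with the robot touching nothing.
It also fails if it takes over 64 s, if anything falls off the work surface, if the arm or the gripper's body presses on something with over 40 N, if the wrist force passes 120 N, or if a joint passes its speed limit or range.

## Working session

There is one attempt and no reset: what is moved stays moved. The work goes in short steps, each a Python script; the robot and the scene stay as the last script left them, time stands still between calls to the robot, and variables do not carry over. Pictures are saved under pics/ and viewed, at most 10 in all, crops included, and the job is handed in when it is done.

```bash
mkdir -p pics; cat > h.py <<'E'
import numpy as np, cv2
from workcell import r, command_gripper, optics
from scipy.spatial.transform import Rotation as Ro
def ray(m,u,v):
    K=np.array(m["K"]); k=m["k1"]
    d=np.array([(u-K[0,2])/K[0,0],(v-K[1,2])/K[1,1]]); s=d.copy()
    for _ in range(20): s=d/(1+k*(s@s))
    return np.array([s[0],s[1],1.])
def plane(name,u,v,z):
    m=optics.camera_model(name); R=np.array(m["R"]);t=np.array(m["t"])
    c=-R.T@t; d=R.T@ray(m,u,v); return c+d*(z-c[2])/d[2]
E
python3 - <<'E'
from h import *
for n in("top","scene"):
    p,d=optics.get_image(n); cv2.imwrite(f"pics/{n}.png",p[...,::-1]); np.save(n+"_d.npy",d)
    m=optics.camera_model(n); print(m)
s=r.read_state(); print(s["time_s"],s["eef_rot"],s["grip_width"],r.tip_extent)
cv2.imwrite("pics/top2.png",cv2.resize(cv2.imread("pics/top.png"),(800,600),interpolation=cv2.INTER_CUBIC))
E
```

```text
{'K': array([[448.97675474,   0.        , 256.16831762],
       [  0.        , 448.97675474, 185.99912223],
       [  0.        ,   0.        ,   1.        ]]), 'k1': 0.010445874542520765, 'R': array([[-6.43812806e-04, -9.99614824e-01,  2.77450770e-02],
       [-9.92503788e-01, -2.75204691e-03, -1.22182884e-01],
       [ 1.22212178e-01, -2.76157570e-02, -9.92119727e-01]]), 't': array([0.18344316, 0.54400854, 0.85143247])}
{'K': array([[395.29792207,   0.        , 256.13325391],
       [  0.        , 395.29792207, 193.94847816],
       [  0.        ,   0.        ,   1.        ]]), 'k1': -0.030158259752498827, 'R': array([[-0.70450237, -0.70946943, -0.01815308],
       [-0.45299653,  0.46922093, -0.7580408 ],
       [ 0.54632458, -0.52581826, -0.65195445]]), 't': array([0.49560967, 0.21140136, 0.71764507])}
0.1 [ 9.91311563e-01  1.31532994e-01  2.24410098e-05 -6.74848182e-04] 0.08580698249765027 0.025
```

View pics/top2.png

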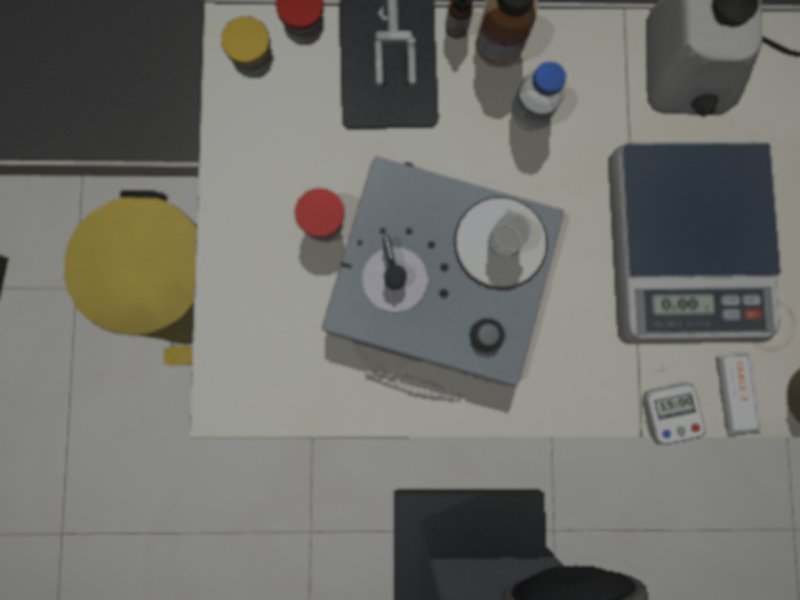

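View pics/scene.png

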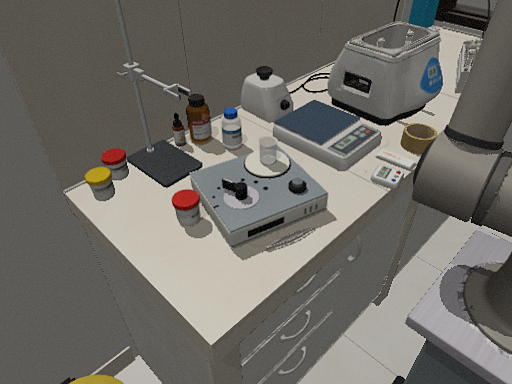

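The top view (800-wide) shows deck corners at (377,157), (563,211), (517,384) and (324,329). The off bar is at (346,265) and the dots run clockwise from (360,243) to (444,293). The pointer runs from the hub at (395,277) to about (387,237), near dot 2. The key is at (487,334), the cup is left of the stirrer and the forceps are in front.

```bash
python3 - <<'E'
from h import *
f=lambda u,v,z:plane("top",(u+.5)/1.5625-.5,(v+.5)/1.5625-.5,z)
a=np.deg2rad
pol=lambda ang:(-30+62*np.sin(a(ang)),55+62*np.cos(a(ang)))
L=[((115,125),(377,157)),((115,-125),(563,211)),((-115,-125),(517,384)),((-115,125),(324,329))]
# dial: angle growing clockwise from +y: dir = (sin, cos) in (x,y)
for k,uv in enumerate([(346,265),(360,243),(382,231),(409,231),(432,244),(444,267),(444,293)]): L.append((pol(30*k),uv))
A=np.array([l[0] for l in L])/1000; B=np.array([f(*l[1],.06)[:2] for l in L])
ac,bc=A.mean(0),B.mean(0); U,S,V=np.linalg.svd((A-ac).T@(B-bc)); R=V.T@U.T; t=bc-R@ac
print(np.linalg.det(R),np.degrees(np.arctan2(R[1,0],R[0,0])),t); print((B-(A@R.T+t)).round(4))
np.savez("st.npz",R=R,t=t)
W=lambda x,y:R@np.array([x,y])/1000+t
print("axis",W(-30,55),"key",W(-65,-70),f(487,334,.075))
p=f(387,237,.094)[:2]; d=R.T@(p-W(-30,55)); print("pointer ang",np.degrees(np.arctan2(d[0],d[1])),np.hypot(*d))
D=np.load("top_d.npy"); m=optics.camera_model("top")
for n,(u,v) in dict(key=(487,334),hub=(395,276),deck=(450,320),beaker=(505,240),cup=(320,212)).items():
    i,j=int(v/1.5625),int(u/1.5625); c=ray(m,j,i)*D[i,j]; print(n,(np.array(m["R"]).T@(c-m["t"])).round(4))
E
```

```text
0.9999999999999999 -16.135163783570825 [0.56802422 0.13025052]
[[-0.0054 -0.0044]
 [-0.0031  0.005 ]
 [ 0.0051  0.0028]
 [ 0.0015 -0.0052]
 [ 0.0001  0.0003]
 [-0.      0.    ]
 [-0.0004  0.0013]
 [ 0.0004  0.0002]
 [ 0.0009 -0.0005]
 [ 0.0005  0.0004]
 [ 0.0005  0.0001]]
axis [0.55449069 0.19142113] key [0.48613136 0.08107169] [0.48702945 0.08244786 0.075     ]
pointer ang 61.13194698858457 0.04657942899558493
key [0.4877 0.0844 0.0817]
hub [0.5541 0.1934 0.0959]
deck [0.5063 0.1243 0.057 ]
beaker [0.6025 0.058  0.0704]
cup [0.6368 0.2843 0.0673]
```

```bash
cat >> h.py <<'E'
try:
    S=np.load("st.npz"); Rs,ts=S["R"],S["t"]; yaw=np.arctan2(Rs[1,0],Rs[0,0])
    W=lambda x,y:Rs@np.array([x,y])/1000+ts
    AX=W(-30,55)
except FileNotFoundError: pass
def qdown(ang): # tool z down, tool x at world angle ang
    x=np.array([np.cos(ang),np.sin(ang),0]); z=np.array([0,0,-1.]); return Ro.from_matrix(np.c_[x,np.cross(z,x),z]).as_quat()
SGN=0
def fin(th,z,off=0.015,rad=0.042,flip=0):
    """tool pose with its pushing face at fin angle th (deg), tip height z"""
    t=np.deg2rad(th); e=Rs@[np.sin(t),np.cos(t)]; c=Rs@[np.cos(t),-np.sin(t)]
    p=AX+rad*e-off*c; return np.r_[p,z+r.tip_extent], qdown(np.arctan2(c[1],c[0])+np.pi*flip)
def wpix(name,T,X): pass
E
python3 - <<'E'
from h import *
for fl in(0,1):
    for th in(55,80,108): print(fl,th,np.round(r.solve_ik(*fin(th,.078,flip=fl)) if r.solve_ik(*fin(th,.078,flip=fl)) is not None else 9,2))
E
```

```text
0 55 [ 0.23  0.67  1.41 -0.    1.06  3.05]
0 80 [ 0.2   0.68  1.4  -0.    1.06 -2.83]
0 108 [ 0.17  0.67  1.42 -0.    1.05 -2.38]
1 55 [ 0.23  0.67  1.41 -0.    1.06 -0.09]
1 80 [ 0.2   0.68  1.4  -0.    1.06  0.31]
1 108 [ 0.17  0.67  1.42 -0.    1.05  0.77]
```

```bash
python3 - <<'E'
from h import *
command_gripper(0.0,20)
r.reach(*fin(60,.19,off=.029,flip=1))
p,d=optics.get_image("wrist"); s=r.read_state()
cv2.imwrite("pics/w1.png",p[...,::-1]); print(s["time_s"],s["eef_pos"],s["contact_force"],s["grip_width"])
M=optics.camera_model("wrist"); print(M["tool_from_camera"].round(3))
E
```

```text
3.95 [0.58862781 0.22878234 0.21505968] [ 0.49027654 -0.2850606  -0.25412792] 0.00011357589071826208
[[ 0.    -0.961 -0.276  0.069]
 [ 1.    -0.     0.     0.   ]
 [-0.    -0.276  0.961 -0.119]
 [ 0.     0.     0.     1.   ]]
```

View pics/w1.png

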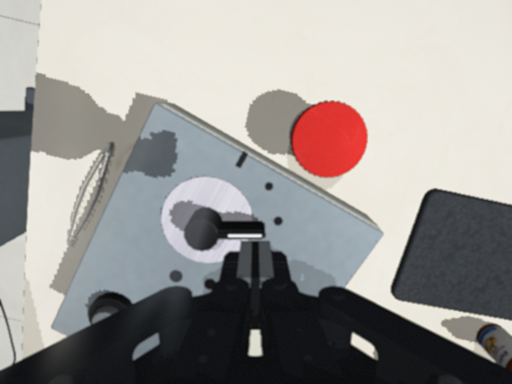

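The wrist view shows the fin running from the hub at (203,228) to its end at about (264,231). The off bar is at (241,159), with dots 1 and 2 at (268,186) and (278,221). I'll check these against the model before descending.

```bash
cat >> h.py <<'E'
def wplane(s,u,v,z):
    m=optics.camera_model("wrist"); T=np.eye(4); T[:3,:3]=Ro.from_quat(s["eef_rot"]).as_matrix(); T[:3,3]=s["eef_pos"]
    T=T@np.array(m["tool_from_camera"]); d=T[:3,:3]@ray(m,u,v); c=T[:3,3]; return (c+d*(z-c[2])/d[2])[:2]
E
python3 - <<'E'
from h import *
s=r.read_state()
def st(p): return (Rs.T@(p-ts)*1000).round(1)
def pol(p):
    d=Rs.T@(p-AX); return np.degrees(np.arctan2(d[0],d[1])).round(1),np.hypot(*d).round(4)
for n,u,v,z in(("off",241,159,.06),("d1",268,186,.06),("d2",278,221,.06),("finend",264,230,.094),("d5",176,276,.06)): print(n,pol(wplane(s,u,v,z)))
print("axis",st(wplane(s,203,223,.094)),pol(s["eef_pos"][:2]))
E
```

```text
off (np.float64(0.5), np.float64(0.0612))
d1 (np.float64(31.1), np.float64(0.0613))
d2 (np.float64(61.8), np.float64(0.0628))
finend (np.float64(56.7), np.float64(0.0497))
d5 (np.float64(178.7), np.float64(0.0638))
axis [-32.2  63.8] (np.float64(26.3), np.float64(0.0506))
```

```bash
cat > push.py <<'E'
from h import *
def force(f0,th):
    t=np.deg2rad(th); c=Rs@[np.cos(t),-np.sin(t)]; return float((np.array(r.read_state()["contact_force"])-f0)[:2]@c)
def push(a,b,step,f0):
    peak=0; out=[]
    for th in np.arange(a,b+.01,step):
        r.move_straight(*fin(th,.078,flip=1),speed=.02)
        f=-force(f0,th); out.append((round(float(th),1),round(f,1)))
        peak=max(peak,f)
        if peak>2 and f<peak*.3: break
    print(out,r.read_state()["time_s"]); return th
def snap(th,name):
    r.move_straight(*fin(th-14,.078,flip=1),speed=.08)
    s=r.read_state(); p,_=optics.get_image("wrist"); cv2.imwrite(name,p[...,::-1])
E
python3 - <<'E'
from push import *
r.move_straight(*fin(60,.078,off=.029,flip=1),speed=.1); r.hold(.2)
f0=np.array(r.read_state()["contact_force"]); np.save("f0.npy",f0); print(f0)
th=push(54,79,2.5,f0); print(th); snap(th,"pics/w2.png")
E
```

```text
[ 0.86643619 -0.4478515   0.59005394]
[(54.0, 0.3), (56.5, 1.1), (59.0, 0.8), (61.5, 2.5), (64.0, 4.2), (66.5, 2.3), (69.0, 1.7), (71.5, 0.7)] 7.8083
71.5
```

View pics/w2.png

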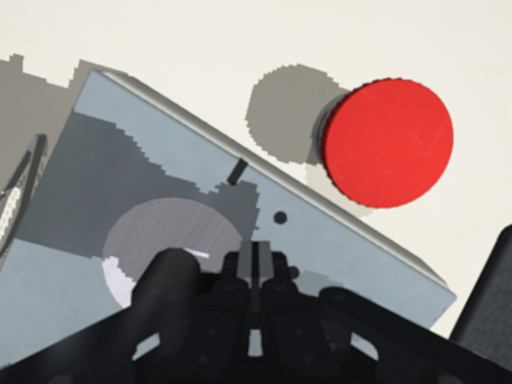

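The finger hides the fin at this height, but the force trace shows the detent peak at 64° and then a fall. I'll continue to the snap and check with the scene camera.

```bash
python3 - <<'E'
from push import *
f0=np.load("f0.npy")
th=push(68,79,1.5,f0)
p,_=optics.get_image("scene"); t,_=optics.get_image("top")
c=cv2.resize(p[140:240,180:340],(800,500),interpolation=cv2.INTER_CUBIC)
cv2.imwrite("pics/s2.png",c[...,::-1])
E
```

```text
[(68.0, 2.4), (69.5, 1.8), (71.0, 0.7), (72.5, -0.7)] 9.5583
```

View pics/s2.png

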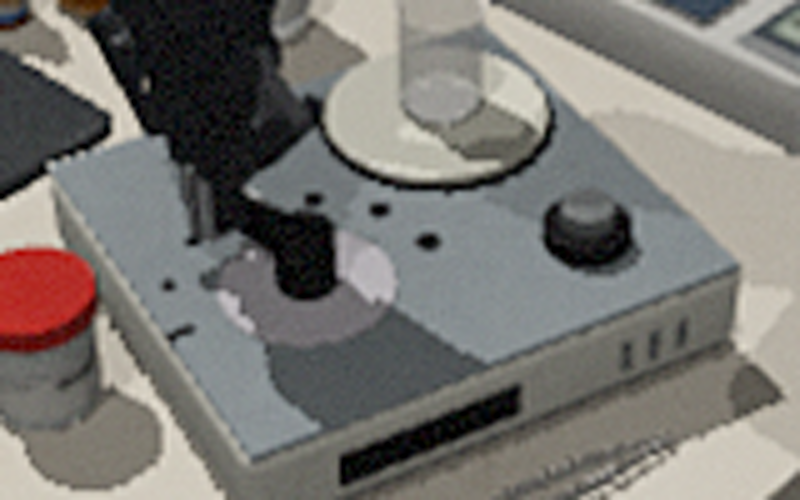

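The fin now points up-left at about (235,205) from the hub at (305,225), which is the third dot, so the first snap is done. I'll push the second click the same way and expect release near 102°.

```bash
python3 - <<'E'
from push import *
f0=np.load("f0.npy")
r.move_straight(*fin(80,.078,flip=1),speed=.05)
th=push(83,98,2.5,f0)
th=push(99.5,105,1.5,f0)
p,_=optics.get_image("scene")
c=cv2.resize(p[140:240,180:340],(800,500),interpolation=cv2.INTER_CUBIC)
cv2.imwrite("pics/s3.png",c[...,::-1])
E
```

```text
[(83.0, 0.8), (85.5, -0.3), (88.0, 0.6), (90.5, 1.8), (93.0, 2.8), (95.5, 1.2), (98.0, 1.9)] 11.7083
[(99.5, 0.8), (101.0, 0.7), (102.5, 0.1), (104.0, -0.3)] 12.7083
```

View pics/s3.png

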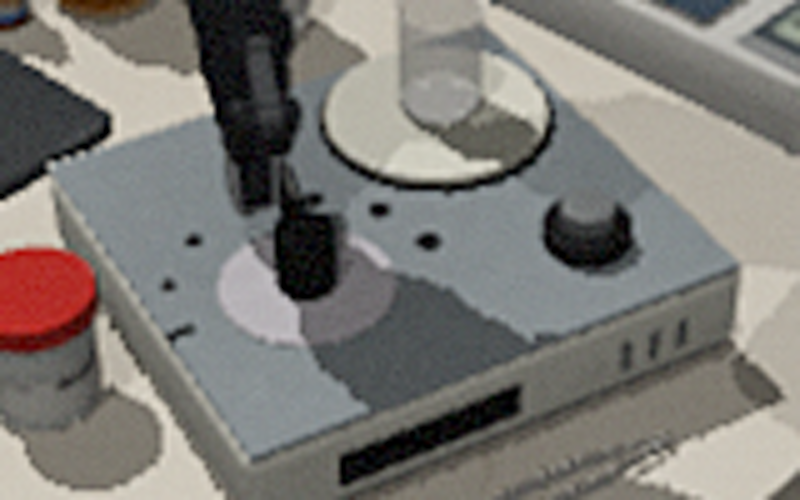

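The fin now points away from the camera towards dot 4. I'll retreat, lift, move towards the key and verify with the top camera.

```bash
python3 - <<'E'
from push import *
p,q=fin(100,.078,off=.025,flip=1); r.move_straight(p,q,speed=.08)
p[2]+=.1; r.move_straight(p,q,speed=.2)
k=W(-65,-70); r.move_straight(np.r_[k,.2],q,speed=.2)
t,_=optics.get_image("top"); w,_=optics.get_image("wrist"); s=r.read_state(); print(s["time_s"],s["eef_pos"])
cv2.imwrite("pics/t3.png",np.hstack([cv2.resize(t[120:250,190:320],(400,400),interpolation=cv2.INTER_CUBIC),cv2.resize(w,(400,300))[[*range(300)]+[299]*100]])[...,::-1])
E
```

```text
14.7917 [0.48675515 0.08164454 0.19972946]
```

View pics/t3.png

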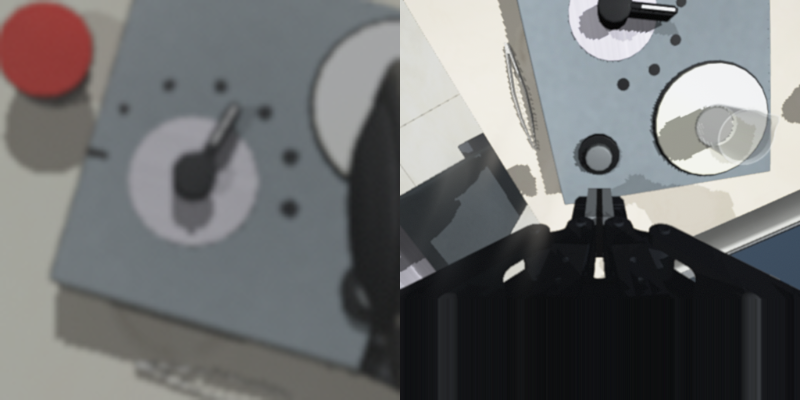

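```bash
python3 - <<'E'
from h import *
g=lambda p:(lambda d:(np.degrees(np.arctan2(d[0],d[1])).round(1),np.hypot(*d).round(4)))(Rs.T@(p-AX))
f=lambda u,v:(190+u*.325,120+v*.325)
print(g(plane("top",*f(236,106),.094)[:2]), g(plane("top",*f(265,112),.06)[:2]),g(plane("top",*f(220,86),.06)[:2]))
s=r.read_state(); k=1.28
print(g(wplane(s,(676-400)*k,13*k,.094)),"dot3?",g(wplane(s,(675-400)*k,40*k,.06)),g(wplane(s,(681-400)*k,3*k,.06)))
a=plane("top",*f(195,176),.094)[:2]; print(g(a))
E
```

```text
(np.float64(105.9), np.float64(0.0473)) (np.float64(120.1), np.float64(0.0622)) (np.float64(89.7), np.float64(0.0617))
(np.float64(107.7), np.float64(0.0498)) dot3? (np.float64(120.0), np.float64(0.0631)) (np.float64(91.3), np.float64(0.0632))
(np.float64(-119.7), np.float64(0.0023))
```

The fin rests at about 106°, right at the halfway ridge and not yet snapped. I need a slightly further push, going in again from the same side.

```bash
python3 - <<'E'
from push import *
p,q=fin(100,.178,off=.025,flip=1); r.move_straight(p,q,speed=.2)
p[2]-=.1; r.move_straight(p,q,speed=.1); r.hold(.2)
f0=np.array(r.read_state()["contact_force"])
r.move_straight(*fin(99,.078,flip=1),speed=.04)
o=[]
for th in (101,103,104.5,106,107.5,109,110.5):
    r.move_straight(*fin(th,.078,flip=1),speed=.015); o.append((th,round(-force(f0,th),1)))
print(o)
p,q=fin(100,.078,off=.025,flip=1); r.move_straight(p,q,speed=.08)
p[2]+=.1; r.move_straight(p,q,speed=.2)
r.move_straight(np.r_[W(-65,-70),.2],q,speed=.2)
t,_=optics.get_image("top"); print(r.read_state()["time_s"])
cv2.imwrite("pics/t4.png",cv2.resize(t[120:250,190:320],(400,400),interpolation=cv2.INTER_CUBIC)[...,::-1])
E
```

```text
[(101, -0.8), (103, -1.6), (104.5, -0.3), (106, -0.9), (107.5, -0.6), (109, -0.8), (110.5, 1.0)]
21.2833
```

View pics/t4.png

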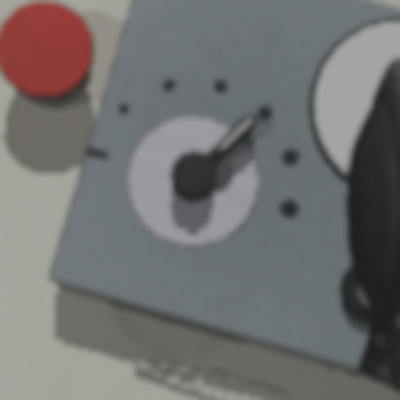

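The pointer end at about (253,116) now lines up with dot 4 at (265,112). I'll compute the angle and the key position from the last wrist view, where its top was at (598,157) in the composite.

```bash
python3 - <<'E'
from h import *
g=lambda p:(lambda d:(np.degrees(np.arctan2(d[0],d[1])).round(1),np.hypot(*d).round(4)))(Rs.T@(p-AX))
f=lambda u,v:(190+u*.325,120+v*.325)
ang=g(plane("top",*f(253,116),.094)[:2]); print(ang)
assert 115<ang[0]<125
k=W(-65,-70)
s=r.read_state(); w,d=optics.get_image("wrist")
u,v=int(198*1.28),int(157*1.28); print(d[v-3:v+4,u-3:u+4].min(),k,wplane(s,198*1.28,157*1.28,.08))
q=fin(100,.1,flip=1)[1]
r.move_straight(np.r_[k,.1+.025],q,speed=.1); r.hold(.2)
z=lambda:r.read_state()["eef_pos"][2]-.025
h=r.move_straight(np.r_[k,.060+.025],q,speed=.02,max_force=1.5); print("touch",h,z(),r.read_state()["contact_force"])
z0=z()
h=r.move_straight(np.r_[k,z0-.012+.025],q,speed=.015,max_force=12); print("down",h,z(),r.read_state()["contact_force"])
r.hold(.3)
r.move_straight(np.r_[k,.2],q,speed=.1); print(r.read_state()["time_s"],r.read_state()["contact_force"])
E
```

```text
(np.float64(119.8), np.float64(0.049))
0.24328597 [0.48613136 0.08107169] [0.48668614 0.0808496 ]
touch True 0.08025447668211078 [0.60469273 0.43992642 1.27002732]
down True 0.07601126767509012 [-2.02002135  0.41851513  8.30660954]
25.425 [-1.3044292   1.13549312  0.11109579]
```

The force reached 12 N against 5 N for full travel, so it hit a hard stop. I need to know if that was the key's end or the housing, so I'll measure both heights by depth.

```bash
python3 - <<'E'
from h import *
r.hold(.1); s=r.read_state(); w,d=optics.get_image("wrist"); m=optics.camera_model("wrist")
T=np.eye(4); T[:3,:3]=Ro.from_quat(s["eef_rot"]).as_matrix(); T[:3,3]=s["eef_pos"]; T=T@np.array(m["tool_from_camera"])
k=W(-65,-70); P=[]
for v in range(130,260):
    for u in range(190,320):
        if d[v,u]>0:
            x=T@np.r_[ray(m,u,v)*d[v,u],1]; P.append(x[:3])
P=np.array(P); rr=np.hypot(*(P[:,:2]-k).T)
for a in range(0,32,2):
    z=P[(rr>=a/1000)&(rr<(a+2)/1000),2]
    if len(z): print(a,len(z),np.percentile(z,[10,50,90]).round(4))
E
```

```text
0 22 [0.0828 0.0833 0.0842]
2 69 [0.0826 0.0834 0.0841]
4 106 [0.0826 0.0835 0.0842]
6 157 [0.0826 0.0833 0.0841]
8 398 [0.0828 0.1798 0.194 ]
10 786 [0.0821 0.1849 0.1957]
12 341 [0.0728 0.0806 0.1885]
14 266 [0.0726 0.0735 0.0745]
16 347 [0.0725 0.0733 0.0742]
18 436 [0.0667 0.073  0.074 ]
20 352 [0.0609 0.0623 0.0732]
22 296 [0.0605 0.0614 0.0622]
24 434 [0.0606 0.0613 0.0621]
26 496 [0.0606 0.0614 0.0623]
28 559 [0.0606 0.0614 0.0622]
30 578 [0.0605 0.0614 0.0622]
```

Corrected by the deck bias, the key top is at 82 mm and its housing at 72 mm. The tip stopped at 76.0 mm, so that was the key's full 6 mm of travel, and the key is up again. I'm handing in.

```bash
python3 -c "
from h import *
print(r.finish_job())"
```

```text
the job is handed in; nothing more can be done
None
```

I pushed the selector to speed 4 (measured 119.8° against 120°), then pressed the start key its full 6 mm and saw it come back up; the job is handed in at about 26 s, with no verdict shown.

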